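# Hang the pail of heel plates on the spring balance

### The arm

A 6-joint arm with a two-finger parallel gripper is mounted at the origin on the work surface. World frame = base frame: x ahead of the robot, y to its left, z up, the work surface at z = 0. Lengths are in m, angles in degrees, forces in N, time in s.
With the tool pointing down it reaches from about 0.3 to 0.75 m from the base axis. Payload 8.5 kg.
Tool frame: the origin (TCP) lies on the centre line of the jaws, within the pads' length; the fingertips stand 17 mm ahead of it and the grasp point (between the pads) lies 2 mm behind it (env.tip_extent is the distance from the TCP to the fingertips, in m); z points along the fingers, y is the direction in which the jaws open and shut (so a half turn about z gives the same grasp; the last joint's range is limited). The gripper opens to 85 mm and grips with 20 to 120 N. Pads are 22 mm wide; open, the fingers measure 114 mm over their backs; the gripper's body (76 mm by 85 mm) begins 54 mm behind the grasp point. The pads swing forward as they close: fully open they stand 13 mm farther back than shut.
Start: joints at [-89.456, 21.807, 74.336, -0, 83.858, -12.336], TCP at [0.123, -0.536, 0.248] pointing down, gripper open.
Joint ranges: [-178.18, 178.18], [-50.72, 133.34], [12.68, 142.11], [-81.47, 261.47], [9.98, 163.14], [-165.26, 165.26]. Speed limits (degrees/s): [136.94, 136.94, 180, 180, 180, 180].

### API

Orientations are given as a 3x3 rotation matrix whose columns are the frame's x, y, z axes.
In Python, from rig import telemetry, get_image, camera_params, close_job, env gives the robot as it stands.
- The arm moves only by the tool apply_moves, never from a script. Its argument "motion" is a list of rows, each an object of numbers: "tx", "ty", "tz": the shift along the tool's x, y, z in cm; "turn": the turn about the tool's z in degrees; "jaw": the gripper's target within -1 to 1 (fully open at 1, half-way at 0, shut at -1). In form: [{"tx": .., "ty": .., "tz": .., "turn": .., "jaw": ..}, ...]. A call has 1 to 5 rows; each row is the pose to reach, as a shift and turn from the pose measured when the call began, along the tool's axes at that moment; what a row does not reach only later rows make up. A row lasts 1/12 s, in which the tool goes at most 41.7 mm and 7.16 degrees, less where a joint would pass 70% of its speed; a pose out of reach is approached as far as the arm can. A call with a gripper value outside its range is refused whole. The fingers move at their own pace and stop on an object; "squeeze" is the grip in N (left out, the last holds). Time passes only in rows, so rows that repeat a pose let the fingers close. It gives the time, the measured TCP pose, the force and the opening at its end, in the units of the state.
- telemetry.observe(): the state, without advancing time (a new reading comes with each control period).
- get_image(name): name is "scene" or "side" or "wrist"; returns (picture, depth): 480x640x3 uint8, red, green, blue; 480x640 float32, m along the optical axis (not along the pixel's ray), 0 where there is no reading.
- camera_params(name): a dict with "fx", "fy", "cx", "cy" (pixels), "rvec" (rotation vector, rad) and "tvec" (3), from world to camera coordinates, as OpenCV has them. Camera axes: x right, y down, z forward; pixel columns grow to the right and rows downward; lengths in m; the calibration is good to about 2 mm. A picture is of the moment at which its call begins: read the wrist's pose just before it. camera_params takes no time and is no camera call; for the wrist camera it gives the pose at the moment of the call.
- close_job(): hands the job in, once; it reports no verdict.
The state is a dict: "time_s": time; "q": joint angles; "qvel": joint speeds; "joint_efforts": joint torques, N m; "position": TCP position; "tool_rot": TCP orientation; "ft_force": force on the tool from outside, world axes, zero at the start; "wrist_torque": the same for the moment, N m; "grip_width": finger opening in m.
Only numpy, scipy, OpenCV 4.12 (cv2) and the standard library are available. Lean on these libraries where they do the work, as an engineer would, in place of code of your own. Each camera call takes 0.05 s, during which the arm holds its last target. There are 200 camera calls.

### The job

Weigh the small steel pail of heel plates: swing its folded bail upright while the pail stays standing on the table, then lift the pail by the bail and hang the bail across both prongs of the spring balance's double hook, in the low seat behind the upturned tips. Ease the weight onto the hook slowly until the spring carries all of it, so that at no time the hook drops, jerks, springs back or is pulled down near its bottom stop, then let go and leave the pail hanging level, centred and still. Keep the pail from tipping, and leave all the other things where they are.

Things in the scene. Friction and masses are not known exactly. Their poses are not given: they have to be found in the camera images.
- pail_centre (a point): centre of the round open steel pail, half-way up, 40 mm above its underside. Pail 80 mm high, 80 mm wide at the foot, 100 at the rim, loose on the table, heel plates in it; it weighs 0.25 to 0.9 kg in all, not known beforehand. Axes: z up; y along the bail's pivot line; the bail is folded down to the +x side (roughly away from the robot)
- bail_pivot (a point): middle of the line between the bail's two pivots, on the pail's axis, 70 mm above its underside (10 mm below the rim); axes as the pail's. Folded, the bail's bar lies 8 to 15 mm clear of the wall, 68 to 95 mm above the table: no room to pinch it from above, but a fingertip of a tilted tool fits under it from outside
- bail_mid (a point): middle of the bail's straight top bar, on the wire's centre line. Bare steel wire, 6 mm thick; the bar is straight for 84 mm (42 each way), parallel to the pivot line, 66 mm from it; the side legs widen to 58 mm each way at the pivots. Axes: y along the bar, z from the pivots to the bar
- bail (a joint): swing of the bail: 0 upright, grows as it folds towards the pail's +x side, about 1.2 to 1.6 when folded (stops at -0.35 and 1.65). A slightly stiff hinge (0.018 N m): the bail stays where it is put; under half a newton at the bar moves it
- hook_seat (a point): where the middle of the bail's wire lies when hung: half-way between the hook's two prongs, 7 mm above their centre lines in their low seat; 242 mm above the table unloaded, moves down with the hook. Axes are the stand's: z up, prongs along x, tips at the -x end. The bail comes in from -x over the tips, its bar along y, and is lowered at x = 0
- prong_tips (a point): midway between the upturned tips of the two prongs, at their top: 30 mm to -x of the seat and 19 mm above it. The prongs are 8 mm steel rods, 30 mm to either side along y (52 mm free between them for the fingers); behind the seat they slope up from x = +10 to +45 mm and run 25 mm above the seat point to the column. Axes as the seat's
- column (a point): foot of the balance's column, on the table, 175 mm to +x of the seat: 34 x 22 mm, 365 mm high, with a block that slides on it and carries the prongs (reaching 28 mm to -x of here) and a base plate 90 mm wide. Fixed to the table
- hook (a joint): how far the hook has sunk (m): 0 unloaded at its upper stop, grows downward, bottom stop at 0.095. Spring of 110 N/m (9 mm per newton, after the first 0.1 N), lightly damped: the pail alone sinks it 23 to 78 mm, by its weight
- shoe_a: white shoe on its wooden stretcher, 200 mm long, 56 wide, 120 high, standing on the left; origin under its middle (bystander, loose)
- shoe_b: a second white shoe like it, standing on the right; origin under its middle (bystander, loose)
- hammer: hammer lying on the left, far side (bystander, loose)
- glue_jar: small glue jar, 56 mm wide, 60 high, on the right, near the robot; origin under its middle (bystander, loose)
- wax_tin: flat metal tin, 40 mm wide, 24 high, in the middle between pail and stand; origin under its middle (bystander, loose)
- awl: awl with a handle, about 130 mm long, lying in the middle, near the robot (bystander, loose)
- brush: brush lying on the right, far side (bystander, loose)
- pail: the pail itself (see its centre, above); origin under its middle
Not all that is in view belongs to the job. What is shaped like the pail but red is not meant.

How it is judged (in metres and radians):
On the way, in this order (a step that is already met when the one before it is completed fails the run):
1. the bail stands upright (within 0.25 rad) on the pail, which still stands on the table (value of joint bail between -0.25 and 0.25 rad and height (world z) of pail_centre below 0.046 m and angle between pail_centre's own z axis and vertical below 0.1 rad), for 0.2 s.
2. the bail lies in the seat of both prongs and the hook carries load (value of joint hook above 0.015 m and distance between bail_mid and hook_seat below 0.02 m), for 0.2 s.
At the end, for the whole second after the job is handed in: The pail hangs by its bail in the seat of both prongs: bail middle within 18 mm (along prongs), 15 mm (across), 12 mm (height) of the seat point; hook sunk over 18 mm; pail within 0.25 rad of upright, clear of the table, released and still (pail under 0.05 m/s, hook under 0.04 m/s) (x of bail_mid in the frame of hook_seat between -0.018 and 0.018 m and y of bail_mid in the frame of hook_seat between -0.015 and 0.015 m and z of bail_mid in the frame of hook_seat between -0.012 and 0.012 m and value of joint hook above 0.018 m and angle between pail_centre's own z axis and vertical below 0.25 rad and height (world z) of pail_centre above 0.05 m and contact force between pail and the fingers below 0.1 N and linear speed of pail below 0.05 m/s and velocity of joint hook between -0.04 and 0.04 m/s); the robot touches nothing.
It fails at once if the hook drops, jerks or springs back (faster than 0.12 m/s) (velocity of joint hook above 0.12 m/s or velocity of joint hook below -0.12 m/s).
It fails at once if the hook is pulled down to near its bottom stop (beyond 90 mm) (value of joint hook above 0.09 m).
It fails at once if the pail tips (more than 0.6 rad) (angle between pail_centre's own z axis and vertical above 0.6 rad).
It fails at once if a bystander is moved by more than 30 mm (distance of any of shoe_a, shoe_b, hammer, glue_jar, wax_tin, awl, brush from where it was at the start of the episode above 0.03 m).
It also fails if it takes over 72 s, if anything falls off the work surface, if the arm or the gripper's body presses on something with over 40 N, if the wrist force passes 120 N, or if a joint passes its speed limit or range.

## Working session

There is one attempt and no reset: what is moved stays moved. The work goes in short steps, Python scripts to look and compute and a tool call to move; the robot and the scene stay as the last step left them, time stands still between calls to the robot, and variables do not carry over. Pictures are saved under pics/ and viewed, about 8 in all and at most 12, crops included, and the job is handed in when it is done.

Besides the shell and the picture viewer there is one more tool, called after "Emit:" in YAML: its name, and indented under it one key for each argument. apply_moves: Moves the arm, as the interface text tells. Its arguments: {"type":"object","properties":{"motion":{"type":"array"},"squeeze":{"type":"number"}},"required":["motion"]}

```bash
ls; mkdir -p pics
cat > h.py <<'E'
import numpy as np, cv2
from rig import telemetry, get_image, camera_params, close_job, env
def cam(n):
    p=camera_params(n); R=cv2.Rodrigues(np.array(p['rvec'],float))[0]; return p,R,np.array(p['tvec'],float).ravel()
def shot(n):
    c=cam(n); im,d=get_image(n); return im,d,c
def cloud(d,c):
    p,R,t=c; v,u=np.mgrid[0:480,0:640]
    P=np.stack([(u-p['cx'])/p['fx']*d,(v-p['cy'])/p['fy']*d,d],-1)
    W=(P-t)@R; W[d<=0]=np.nan; return W
def proj(X,c):
    p,R,t=c; q=np.atleast_2d(X)@R.T+t
    return np.c_[q[:,0]/q[:,2]*p['fx']+p['cx'],q[:,1]/q[:,2]*p['fy']+p['cy']]
def save(f,im): cv2.imwrite('pics/'+f,im[...,::-1])
E
python3 - <<'E'
from h import *
s=telemetry.observe(); print(s)
for n in('scene','side'):
    im,d,c=shot(n); save(n+'0.png',im); np.savez('/tmp/'+n+'0.npz',im=im,d=d); print(n,c)
print(env.tip_extent)
E
```

```text
pics
{'time_s': 0.0, 'q': array([-8.94545402e+01,  2.18403889e+01,  7.43858177e+01, -2.72814747e-03,
        8.38568543e+01, -1.23358300e+01]), 'qvel': array([ 0.00740245,  0.04038811, -0.05662028,  0.15362176, -0.05368812,
       -0.03054553]), 'joint_efforts': array([ 1.54576974e-03, -4.48460841e+01, -2.31276494e+01, -1.77750126e-04,
        4.66302343e-03, -7.64100446e-05]), 'position': array([ 0.12259572, -0.53588171,  0.24771113]), 'tool_rot': array([[ 9.74832910e-01,  2.22936749e-01, -6.11404991e-05],
       [ 2.22936601e-01, -9.74831868e-01,  1.44917058e-03],
       [ 2.63471669e-04, -1.42632962e-03, -9.99998948e-01]]), 'ft_force': array([-0.26927542, -0.0701343 ,  0.23157897]), 'wrist_torque': array([-0.02605255,  0.03340438,  0.01987489]), 'grip_width': 0.08518884598163808}
scene ({'fx': 555.3913808439034, 'fy': 555.3913808439034, 'cx': 316.17708355263534, 'cy': 241.33583233368398, 'rvec': array([ 1.96421864,  1.1037312 , -0.55194473]), 'tvec': array([-0.28176255, -0.1180463 ,  1.87970787])}, array([[ 0.52431132,  0.85146967,  0.00985077],
       [ 0.50292238, -0.30030901, -0.81048355],
       [-0.68714388,  0.42989987, -0.58567857]]), array([-0.28176255, -0.1180463 ,  1.87970787]))
side ({'fx': 600.8676552094146, 'fy': 600.8676552094146, 'cx': 319.2919362936782, 'cy': 234.93168819300863, 'rvec': array([ 1.01015462, -2.47699751,  0.99237757]), 'tvec': array([0.38208811, 0.40139631, 1.24657043])}, array([[-0.71318573, -0.70095181, -0.00571697],
       [-0.50310715,  0.51753304, -0.69212914],
       [ 0.48810789, -0.49074037, -0.72175105]]), array([0.38208811, 0.40139631, 1.24657043]))
0.017
```

View pics/scene0.png

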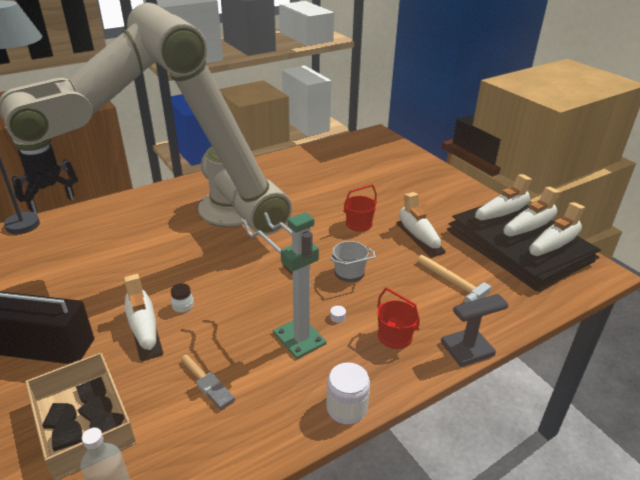

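View pics/side0.png

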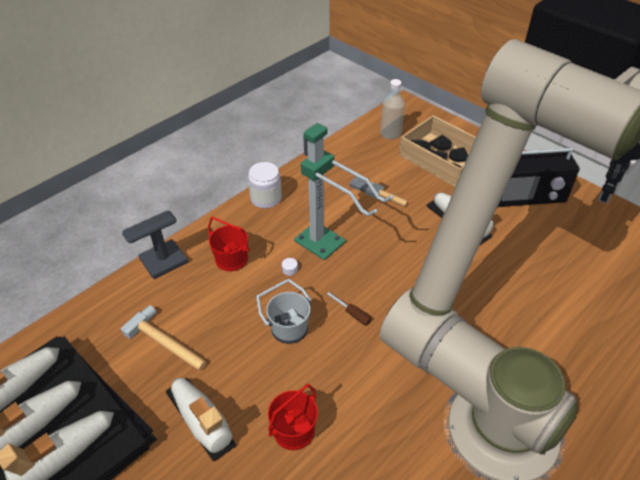

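The grey steel pail is at scene (350,260) and side (289,315). The red pails at scene (360,212) and (397,322) are decoys. The stand's column foot is at scene (300,335), and its prongs point up-left towards (250,220). Next I'll measure these and check one enlarged crop.

Run:
```python
from h import *
Z={}
for n,(u0,v0,u1,v1) in (('scene',(320,235,385,290)),('side',(245,270,325,350))):
    f=np.load(f'/tmp/{n}0.npz'); c=cam(n); W=cloud(f['d'],c)
    Z[n]=(f['im'],W,c,(u0,v0,u1,v1))
    P=W[v0:v1,u0:u1].reshape(-1,3); P=P[np.isfinite(P[:,0])]; P=P[P[:,2]>.012]
    print(n,len(P),P.min(0),P.max(0),np.median(P,0))
    t=P[(P[:,2]>.055)]
    print(' hi pts',len(t),t.min(0),t.max(0))
    # column
for n,b in (('scene',(230,205,335,360)),('side',(290,115,395,260))):
    f=np.load(f'/tmp/{n}0.npz'); W=cloud(f['d'],cam(n)); u0,v0,u1,v1=b
    P=W[v0:v1,u0:u1].reshape(-1,3); im=f['im'][v0:v1,u0:u1].reshape(-1,3).astype(int)
    ok=np.isfinite(P[:,0]); P=P[ok]; im=im[ok]
    g=(im[:,1]-im[:,0]>15)
    for lo,hi in((.003,.03),(.2,.3),(.33,.4)):
        q=P[g&(P[:,2]>lo)&(P[:,2]<hi)]; print(n,'green',lo,len(q),np.median(q,0) if len(q) else'',q.min(0) if len(q) else'',q.max(0)if len(q) else'')
    gr=(im.max(1)-im.min(1)<30)&(P[:,2]>.215)&(P[:,2]<.3)
    q=P[gr]; print(n,'grey',len(q))
    np.save(f'/tmp/pr_{n}.npy',q)
a=Z['scene'][0][215:305,280:400]; b=Z['side'][0][255:355,235:355]
a=cv2.resize(a,None,fx=3.3,fy=5.4*100/100*0.61,interpolation=3); b=cv2.resize(b,None,fx=3.3,fy=3.3,interpolation=3)
h=max(a.shape[0],b.shape[0]); a=cv2.copyMakeBorder(a,0,h-a.shape[0],0,0,0); b=cv2.copyMakeBorder(b,0,h-b.shape[0],0,0,0)
save('crop1.png',np.hstack([a,b]))
```

```text
scene 1202 [0.44610389 0.07224824 0.0120364 ] [0.72216441 0.19719937 0.13225129] [0.50274259 0.13562906 0.05475336]
 hi pts 595 [0.44610389 0.07224824 0.05500865] [0.72216441 0.19719937 0.13225129]
side 2029 [0.44814627 0.01152799 0.01208446] [0.62857109 0.19915583 0.10183416] [0.50916175 0.13379737 0.0509234 ]
 hi pts 933 [0.44814627 0.07411415 0.05506547] [0.57041295 0.19915583 0.10183416]
scene green 0.003 759 [ 0.66425522 -0.13022063  0.01138215] [ 0.58858801 -0.16385474  0.00423247] [ 0.70603935 -0.0706063   0.02972937]
scene green 0.2 201 [ 0.65854589 -0.14249332  0.28201493] [ 0.63134885 -0.15575159  0.25640481] [ 0.67852183 -0.08146741  0.29334632]
scene green 0.33 238 [ 0.66074557 -0.12137762  0.363891  ] [ 0.63774066 -0.14225589  0.35234237] [ 0.67639672 -0.09448671  0.36770013]
scene grey 1037
side green 0.003 777 [ 0.63185611 -0.10136184  0.0118355 ] [ 0.58980791 -0.16024975  0.00307698] [ 0.70110151 -0.0617482   0.02910962]
side green 0.2 509 [ 0.63700694 -0.09411558  0.27813684] [ 0.62345973 -0.14803959  0.22254239] [ 0.66922448 -0.07240484  0.28848754]
side green 0.33 312 [ 0.65102113 -0.10454773  0.3631506 ] [ 0.6354115  -0.13601123  0.33175391] [ 0.68262168 -0.08539148  0.37004004]
side grey 748
```

View pics/crop1.png

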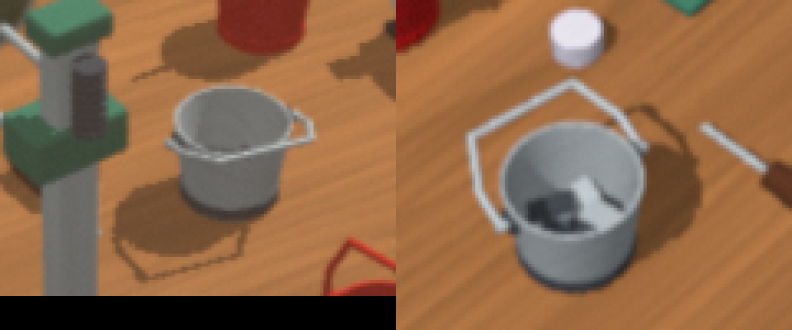

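The crop confirms it: this is a grey steel pail with plates in it, and its bail is folded towards the wax tin. Now I'll fit the poses.

```bash
cat > fit.py <<'E'
from h import *
from scipy.optimize import least_squares
def bail_fit(P,c0):
    """pail centre from outer wall points, then bail points"""
    r=lambda p,Q:np.hypot(Q[:,0]-p[0],Q[:,1]-p[1])-(.04+.125*Q[:,2])
    c=np.array(c0,float)
    for _ in range(6):
        e=r(c,P); Q=P[(np.abs(e)<.012)&(P[:,2]>.015)&(P[:,2]<.08)]
        c=least_squares(r,c,args=(Q,),loss='soft_l1',f_scale=.002).x
    return c,len(Q)
if __name__=='__main__':
    PP=[]
    for n,(u0,v0,u1,v1) in (('scene',(320,235,385,290)),('side',(245,270,325,350))):
        f=np.load(f'/tmp/{n}0.npz'); W=cloud(f['d'],cam(n)); P=W[v0:v1,u0:u1].reshape(-1,3); P=P[np.isfinite(P[:,0])]
        c,k=bail_fit(P,(.497,.135)); print(n,'pail',c,k); PP.append(P)
    P=np.vstack(PP); c,k=bail_fit(P,(.497,.135)); print('both',c,k)
    d=np.hypot(*(P[:,:2]-c).T); B=P[(d>.056)&(d<.085)&(P[:,2]>.06)&(P[:,2]<.11)]
    # bail model: yaw, theta
    def segs(p):
        y,th=p; ex=np.array([np.cos(y),np.sin(y),0]);ey=np.array([-np.sin(y),np.cos(y),0]);ez=np.array([0,0,1.])
        o=np.r_[c,.07]; up=np.cos(th)*ez+np.sin(th)*ex
        return [o+.058*ey,o+.042*ey+.066*up,o-.042*ey+.066*up,o-.058*ey]
    def res(p):
        s=segs(p);D=[]
        for a,b in zip(s,s[1:]):
            t=np.clip((B-a)@(b-a)/((b-a)@(b-a)),0,1); D.append(np.linalg.norm(B-a-t[:,None]*(b-a),axis=1))
        return np.min(D,0)-.003
    best=min((least_squares(res,[y,1.4],loss='soft_l1',f_scale=.002) for y in np.arange(-1,1.1,.3)),key=lambda r:r.cost)
    print('bail yaw',np.degrees(best.x[0]),'theta',best.x[1],len(B),np.abs(best.fun).mean()); print(np.array(segs(best.x)))
    # stand: centres from green top cap corners
    for n in('scene','side'):
        q=np.load(f'/tmp/pr_{n}.npy'); q=q[q[:,0]<.62]
        print(n,'prongs',len(q),q.min(0),q.max(0))
    q=np.vstack([np.load(f'/tmp/pr_{n}.npy') for n in('scene','side')]); np.save('/tmp/pr.npy',q)
    q=q[(q[:,0]<.63)]
    m=q[:,:2].mean(0); w,v=np.linalg.eigh(np.cov(q[:,:2].T)); print('prong mean',m,'main dir',v[:,1])
E
python3 fit.py
python3 - <<'E'
import sys; sys.path.insert(0,'.')
from h import *
P=[]
for n,b in (('scene',(230,205,345,360)),('side',(290,115,395,260))):
    f=np.load(f'/tmp/{n}0.npz'); W=cloud(f['d'],cam(n)); u0,v0,u1,v1=b
    Q=W[v0:v1,u0:u1].reshape(-1,3); Q=Q[np.isfinite(Q[:,0])]; P.append(Q)
P=np.vstack(P)
for lo,hi in((.004,.02),(.355,.375)):
    q=P[(P[:,2]>lo)&(P[:,2]<hi)&(np.hypot(P[:,0]-.655,P[:,1]+.115)<.09)]
    r=cv2.minAreaRect(q[:,:2].astype(np.float32)); print(lo,len(q),r)
E
```

```text
scene pail [0.49894915 0.1349862 ] 1011
side pail [0.49801454 0.13958445] 1392
both [0.49841468 0.13774503] 2385
bail yaw -10.700285344881923 theta 1.1950970176015363 373 0.0021409484617534247
[[0.50918362 0.19473652 0.07      ]
 [0.56654189 0.16761514 0.09421693]
 [0.55094548 0.08507574 0.09421693]
 [0.48764573 0.08075354 0.07      ]]
scene prongs 285 [ 0.45352207 -0.16237816  0.23271461] [ 0.61961655 -0.08931698  0.27378761]
side prongs 467 [ 0.45079455 -0.15719725  0.23039696] [ 0.61953347 -0.080357    0.27495811]
prong mean [ 0.53445339 -0.12148961] main dir [-0.99954561 -0.03014255]
0.004 1906 ((0.6615203619003296, -0.11749952286481857), (0.17125004529953003, 0.15976448357105255), 75.9434814453125)
0.355 551 ((0.6561784744262695, -0.11421966552734375), (0.040381379425525665, 0.05613869056105614), 6.035066604614258)
```

Emit:
apply_moves:
  motion:
    - {"tx": 2, "ty": -2.5, "tz": -0.4, "turn": 0, "jaw": 0.2}
    - {"tx": 4, "ty": -5, "tz": -0.8, "turn": 0, "jaw": 0.2}
    - {"tx": 6, "ty": -7.6, "tz": -1.2, "turn": 0, "jaw": 0.2}
    - {"tx": 8, "ty": -10.1, "tz": -1.6, "turn": 0, "jaw": 0.2}
    - {"tx": 10, "ty": -12.6, "tz": -2, "turn": 0, "jaw": 0.2}
  squeeze: 20

```text
time_s: 0.52
position: [0.1923, -0.3892, 0.2678]
tool_rot: [[0.975, 0.223, -0.0], [0.223, -0.975, 0.002], [0.0, -0.002, -1.0]]
ft_force: [0.2, -0.8, -0.2]
grip_width: 0.0515
```

Emit:
apply_moves:
  motion:
    - {"tx": 2, "ty": -2.5, "tz": -0.4, "turn": 0, "jaw": 0.2}
    - {"tx": 4, "ty": -5, "tz": -0.8, "turn": 0, "jaw": 0.2}
    - {"tx": 6, "ty": -7.6, "tz": -1.2, "turn": 0, "jaw": 0.2}
    - {"tx": 8, "ty": -10.1, "tz": -1.6, "turn": 0, "jaw": 0.2}
    - {"tx": 10, "ty": -12.6, "tz": -2, "turn": 0, "jaw": 0.2}

```text
time_s: 0.93
position: [0.262, -0.2425, 0.2881]
tool_rot: [[0.975, 0.222, -0.0], [0.222, -0.975, 0.002], [0.0, -0.002, -1.0]]
ft_force: [0.9, -0.2, 0.0]
grip_width: 0.0515
```

Emit:
apply_moves:
  motion:
    - {"tx": 2, "ty": -2.5, "tz": -0.4, "turn": 0, "jaw": 0.2}
    - {"tx": 4, "ty": -5, "tz": -0.8, "turn": 0, "jaw": 0.2}
    - {"tx": 6, "ty": -7.6, "tz": -1.2, "turn": 0, "jaw": 0.2}
    - {"tx": 8, "ty": -10.1, "tz": -1.6, "turn": 0, "jaw": 0.2}
    - {"tx": 10, "ty": -12.6, "tz": -2, "turn": 0, "jaw": 0.2}

```text
time_s: 1.35
position: [0.3317, -0.0958, 0.3086]
tool_rot: [[0.975, 0.222, -0.0], [0.222, -0.975, 0.002], [0.0, -0.002, -1.0]]
ft_force: [0.4, -1.6, 0.8]
grip_width: 0.0512
```

```bash
cat >> h.py <<'E'
def goto(p,yaw=None):
    """tool shift (cm) and turn (deg) to world TCP p, jaw axis (tool y) at world yaw deg"""
    s=telemetry.observe(); R=np.array(s['tool_rot']); x=np.array(s['position'])
    y=np.degrees(np.arctan2(R[1,1],R[0,1])); t=0 if yaw is None else -((yaw-y+90)%180-90)
    print('at',x.round(4),'yaw',y.round(1),'F',np.round(s['ft_force'],2),'w',round(s['grip_width'],4),'t',round(s['time_s'],2),'q6',round(s['q'][5],1))
    print('shift cm',(R.T@(np.array(p)-x)*100).round(2),'turn',round(t,1))
E
cat > stand.py <<'E'
from h import *
from scipy.optimize import least_squares
q=np.load('/tmp/pr.npy')
q=q[(q[:,0]<.60)]
def mod(p):
    x0,y0,a=p[:3]; zo=p[3]; c,s=np.cos(a),np.sin(a)
    d=q[:,:2]-[x0,y0]; X=d@[c,s]; Y=d@[-s,c]; Z=q[:,2]-.242-zo
    prof=np.array([[-30,15],[-22,-3],[-10,-7],[10,-7],[45,25],[150,25]])/1e3
    D=[]
    P=np.c_[X,Z]
    for a_,b in zip(prof,prof[1:]):
        t=np.clip((P-a_)@(b-a_)/((b-a_)@(b-a_)),0,1); D.append(np.linalg.norm(P-a_-t[:,None]*(b-a_),axis=1))
    return np.hypot(np.min(D,0),np.abs(Y)-.03)-.004
b=least_squares(mod,[.48,-.12,.03,0],loss='soft_l1',f_scale=.002)
x0,y0,a,zo=b.x; print('seat',x0,y0,.242+zo,'yaw',np.degrees(a),'res',np.abs(b.fun).mean(),'column',x0+.175*np.cos(a),y0+.175*np.sin(a))
E
python3 stand.py; python3 -c "
from h import *
goto([.56,.126,.2],-10.7)"
```

```text
seat 0.48562616387153346 -0.12463665514011914 0.2447185690034322 yaw 3.471833474619258 res 0.001571676321950263 column 0.6603049844795079 -0.11403903130233882
at [ 0.3317 -0.0958  0.3086] yaw -77.2 F [ 0.39 -1.58  0.84] w 0.0512 t 1.35 q6 41.1
shift cm [ 27.18 -16.54  10.91] turn -66.5
```

Emit:
apply_moves:
  motion:
    - {"tx": 2.7, "ty": -1.66, "tz": 0.9, "turn": 0, "jaw": -0.2}
    - {"tx": 5.4, "ty": -3.3, "tz": 1.8, "turn": 0, "jaw": -0.2}
    - {"tx": 8.1, "ty": -5, "tz": 2.7, "turn": 0, "jaw": -0.2}
    - {"tx": 10.8, "ty": -6.6, "tz": 3.6, "turn": 0, "jaw": -0.2}
    - {"tx": 13.5, "ty": -8.3, "tz": 4.5, "turn": 0, "jaw": -0.2}

```text
time_s: 1.77
position: [0.4456, 0.0167, 0.2632]
tool_rot: [[0.975, 0.222, -0.001], [0.222, -0.975, 0.002], [0.0, -0.003, -1.0]]
ft_force: [0.7, -1.1, 0.8]
grip_width: 0.0342
```

Emit:
apply_moves:
  motion:
    - {"tx": 2.7, "ty": -1.66, "tz": 0.9, "turn": 0, "jaw": -0.2}
    - {"tx": 5.4, "ty": -3.3, "tz": 1.8, "turn": 0, "jaw": -0.2}
    - {"tx": 8.1, "ty": -5, "tz": 2.7, "turn": 0, "jaw": -0.2}
    - {"tx": 10.8, "ty": -6.6, "tz": 3.6, "turn": 0, "jaw": -0.2}
    - {"tx": 13.5, "ty": -8.3, "tz": 4.5, "turn": 0, "jaw": -0.2}

```text
time_s: 2.18
position: [0.5596, 0.1291, 0.2175]
tool_rot: [[0.975, 0.222, -0.001], [0.222, -0.975, 0.002], [-0.001, -0.003, -1.0]]
ft_force: [-0.1, -0.3, 0.7]
grip_width: 0.0343
```

Emit:
apply_moves:
  motion:
    - {"tx": 0, "ty": 0, "tz": 0, "turn": -6.7, "jaw": -0.2}
    - {"tx": 0, "ty": 0, "tz": 0, "turn": -13.3, "jaw": -0.2}
    - {"tx": 0, "ty": 0, "tz": 0, "turn": -20, "jaw": -0.2}
    - {"tx": 0, "ty": 0, "tz": 0, "turn": -26.6, "jaw": -0.2}
    - {"tx": 0, "ty": 0, "tz": 0, "turn": -33.2, "jaw": -0.2}

```text
time_s: 2.6
position: [0.5594, 0.1292, 0.217]
tool_rot: [[0.69, 0.724, -0.003], [0.724, -0.69, 0.002], [-0.0, -0.003, -1.0]]
ft_force: [1.1, 0.6, 0.4]
grip_width: 0.0342
```

Emit:
apply_moves:
  motion:
    - {"tx": 0, "ty": 0, "tz": 0, "turn": -6.7, "jaw": -0.2}
    - {"tx": 0, "ty": 0, "tz": 0, "turn": -13.3, "jaw": -0.2}
    - {"tx": 0, "ty": 0, "tz": 0, "turn": -20, "jaw": -0.2}
    - {"tx": 0, "ty": 0, "tz": 0, "turn": -26.6, "jaw": -0.2}
    - {"tx": 0, "ty": 0, "tz": 0, "turn": -33.2, "jaw": -0.2}

```text
time_s: 3.02
position: [0.5593, 0.1292, 0.2166]
tool_rot: [[0.175, 0.985, -0.003], [0.985, -0.175, 0.002], [0.002, -0.004, -1.0]]
ft_force: [-0.7, 0.5, -0.3]
grip_width: 0.034
```

Run:
```python
from h import *
goto([.5587,.1263,.103],-10.7)
im,d,c=shot('wrist'); save('wrist1.png',im); np.savez('/tmp/w1.npz',im=im,d=d)
W=cloud(d,c); P=W.reshape(-1,3); P=P[np.isfinite(P[:,0])]
P=P[(P[:,2]>.06)&(P[:,2]<.12)&(np.hypot(P[:,0]-.498,P[:,1]-.1377)<.1)]; print(len(P))
r=np.hypot(P[:,0]-.4984,P[:,1]-.1377)
B=P[(r>.056)&(P[:,2]>.085)]; print(len(B))
if len(B): print(B.min(0),B.max(0),np.median(B,0)); print('bar px',proj([[.5587,.1263,.0942],[.5665,.1676,.0942],[.5509,.0851,.0942]],c))
rim=P[(np.abs(P[:,2]-.08)<.005)]; print('rim',len(rim), rim[:,:2].mean(0) if len(rim) else '')
```

```text
at [0.5593 0.1292 0.2166] yaw -10.1 F [-0.67  0.55 -0.35] w 0.034 t 3.02 q6 11.2
shift cm [-0.31  0.04 11.36] turn 0.6
5751
1400
[0.52096155 0.07779415 0.08503872] [0.57009162 0.18831579 0.09667548] [0.55760906 0.13531188 0.0936131 ]
bar px [[321.78193475 245.41532517]
 [322.38758674 190.47903747]
 [321.21009929 295.1845313 ]]
rim 2398 [0.49967486 0.14368349]
```

View pics/wrist1.png

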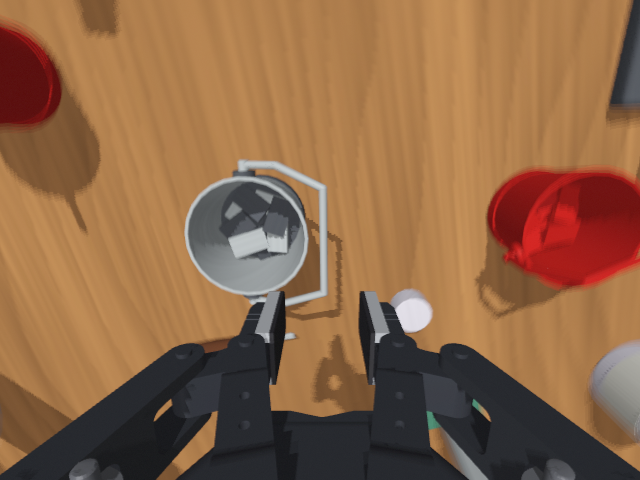

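The wrist view shows the grey pail with its bar at column 324, rows 187–293. That is parallel to the pads and within a few pixels of the prediction. I'll refine the fit from the wrist depth.

```bash
cat > bail.py <<'E'
from h import *
from scipy.optimize import least_squares
def rimfit(P):
    q=P[np.abs(P[:,2]-.08)<.004]; c=q[:,:2].mean(0)
    f=lambda p:np.hypot(q[:,0]-p[0],q[:,1]-p[1])-p[2]
    return least_squares(f,[*c,.05],loss='soft_l1',f_scale=.002).x
def bail(P,c):
    d=np.hypot(*(P[:,:2]-c).T); B=P[(d>.057)&(d<.085)&(P[:,2]>.06)&(P[:,2]<.16)|(P[:,2]>.09)&(d<.085)&(P[:,2]<.145)]
    def segs(p):
        y,th=p[:2]; cc=p[2:4];ex=np.array([np.cos(y),np.sin(y),0]);ey=np.array([-np.sin(y),np.cos(y),0]);ez=np.array([0,0,1.])
        o=np.r_[cc,.07]; up=np.cos(th)*ez+np.sin(th)*ex
        return [o+.058*ey,o+.042*ey+.066*up,o-.042*ey+.066*up,o-.058*ey]
    def res(p):
        s=segs(p);D=[]
        for a,b in zip(s,s[1:]):
            t=np.clip((B-a)@(b-a)/((b-a)@(b-a)),0,1); D.append(np.linalg.norm(B-a-t[:,None]*(b-a),axis=1))
        return np.min(D,0)-.003
    b=min((least_squares(res,[-.19,th,*c],loss='soft_l1',f_scale=.002) for th in(0,.4,.8,1.2)),key=lambda r:r.cost)
    s=np.array(segs(b.x)); print('bail yaw',np.degrees(b.x[0]).round(2),'theta',b.x[1].round(3),'centre',b.x[2:].round(4),'n',len(B),'res',np.abs(b.fun).mean().round(4),'mid',((s[1]+s[2])/2).round(4)); return b.x
if __name__=='__main__':
    f=np.load('/tmp/w1.npz'); P=cloud(f['d'],cam('wrist')).reshape(-1,3); P=P[np.isfinite(P[:,0])]; P=P[np.hypot(P[:,0]-.4984,P[:,1]-.1377)<.1]
    r=rimfit(P); print(r); bail(P,r[:2])
E
python3 bail.py
```

```text
[0.49947396 0.1391727  0.0484916 ]
bail yaw -10.29 theta 1.226 centre [0.499  0.1403] n 1892 res 0.001 mid [0.5601 0.1292 0.0923]
```

Emit:
apply_moves:
  motion:
    - {"tx": 0, "ty": 0, "tz": 3, "turn": 0, "jaw": -0.3}
    - {"tx": 0, "ty": 0, "tz": 6, "turn": 0, "jaw": -0.3}
    - {"tx": 0, "ty": 0, "tz": 8.5, "turn": 0, "jaw": -0.3}
    - {"tx": 0, "ty": 0, "tz": 10.4, "turn": 0, "jaw": -0.3}
    - {"tx": 0, "ty": 0, "tz": 11.3, "turn": 0, "jaw": -0.3}

```text
time_s: 3.48
position: [0.5577, 0.1294, 0.1008]
tool_rot: [[0.171, 0.985, -0.008], [0.985, -0.171, 0.002], [0.001, -0.008, -1.0]]
ft_force: [-0.0, 0.0, 0.7]
grip_width: 0.0299
```

Emit:
apply_moves:
  motion:
    - {"tx": 0, "ty": 0, "tz": 0, "turn": 0, "jaw": -0.5}
    - {"tx": 0, "ty": 0, "tz": 0, "turn": 0, "jaw": -0.65}
    - {"tx": 0, "ty": 0, "tz": 0, "turn": 0, "jaw": -0.72}
    - {"tx": 0, "ty": 0, "tz": 0, "turn": 0, "jaw": -0.75}

```text
time_s: 3.82
position: [0.5583, 0.1294, 0.1021]
tool_rot: [[0.171, 0.985, -0.006], [0.985, -0.171, 0.002], [0.001, -0.006, -1.0]]
ft_force: [-0.9, -0.3, -0.1]
grip_width: 0.0109
```

Run:
```python
from h import *
goto([.5601,.1292,.103],-10.3)
im,d,c=shot('wrist'); save('wrist2.png',im[100:480,120:520])
```

```text
at [0.5583 0.1294 0.1021] yaw -9.9 F [-0.92 -0.33 -0.12] w 0.0109 t 3.82 q6 11.0
shift cm [ 0.01  0.18 -0.09] turn 0.4
```

View pics/wrist2.png

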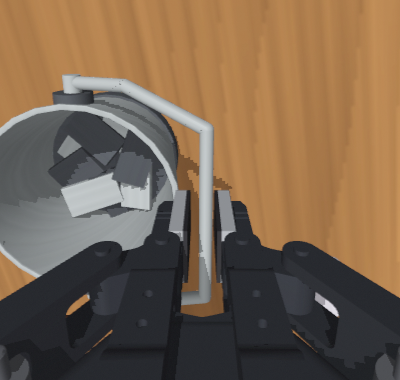

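The wire lies between the half-closed pads. I'll swing it up loosely along its arc.

Emit:
apply_moves:
  motion:
    - {"tx": 0, "ty": -0.33, "tz": -0.76, "turn": 0, "jaw": -0.75}
    - {"tx": 0, "ty": -0.77, "tz": -1.5, "turn": 0, "jaw": -0.75}
    - {"tx": 0, "ty": -1.25, "tz": -2.13, "turn": 0, "jaw": -0.75}
    - {"tx": 0, "ty": -1.86, "tz": -2.73, "turn": 0, "jaw": -0.75}
    - {"tx": 0, "ty": -2.48, "tz": -3.22, "turn": 0, "jaw": -0.75}

```text
time_s: 4.28
position: [0.5335, 0.1338, 0.1356]
tool_rot: [[0.171, 0.985, -0.004], [0.985, -0.171, 0.002], [0.002, -0.005, -1.0]]
ft_force: [1.0, -0.8, 0.6]
grip_width: 0.0108
```

Emit:
apply_moves:
  motion:
    - {"tx": 0, "ty": -0.68, "tz": -0.4, "turn": 0, "jaw": -0.75}
    - {"tx": 0, "ty": -1.41, "tz": -0.73, "turn": 0, "jaw": -0.75}
    - {"tx": 0, "ty": -2.16, "tz": -0.96, "turn": 0, "jaw": -0.75}
    - {"tx": 0, "ty": -2.94, "tz": -1.1, "turn": 0, "jaw": -0.75}
    - {"tx": 0, "ty": -3.7, "tz": -1.15, "turn": 0, "jaw": -0.75}

```text
time_s: 4.7
position: [0.4961, 0.1402, 0.1474]
tool_rot: [[0.171, 0.985, -0.005], [0.985, -0.171, 0.002], [0.001, -0.005, -1.0]]
ft_force: [0.7, 0.9, -0.6]
grip_width: 0.0106
```

Run:
```python
from h import *
from bail import *
goto([.499,.1403,.146],-10.3)
for n,(u0,v0,u1,v1) in (('side',(235,240,340,360)),('scene',(310,200,400,300))):
    im,d,c=shot(n); save(n+'3.png',cv2.resize(im[v0:v1,u0:u1],None,fx=4,fy=4,interpolation=3))
    W=cloud(d,c).reshape(-1,3); P=W[np.isfinite(W[:,0])&(W[:,2]<.1)]
    q=P[(np.hypot(P[:,0]-.499,P[:,1]-.14)<.06)&(P[:,2]>.015)]; print(n,len(q))
    from fit import bail_fit; print(bail_fit(q,(.499,.14)))
```

```text
at [0.4961 0.1402 0.1474] yaw -9.8 F [ 0.68  0.92 -0.57] w 0.0106 t 4.7 q6 12.3
shift cm [0.05 0.28 0.14] turn 0.5
side 1599
(array([0.49814159, 0.13936734]), 1214)
scene 1134
(array([0.49866644, 0.13500617]), 1073)
```

View pics/side3.png

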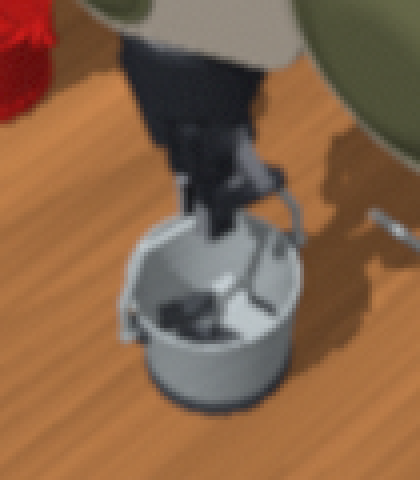

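The bail is upright and the pail has not moved. Next: centre the jaws, seat the wire deeper, grip, and lift slowly.

Emit:
apply_moves:
  motion:
    - {"tx": 0.05, "ty": 0.15, "tz": 0.4, "turn": 0.3, "jaw": -0.75}
    - {"tx": 0.05, "ty": 0.28, "tz": 0.8, "turn": 0.5, "jaw": -0.75}
    - {"tx": 0.05, "ty": 0.28, "tz": 0.8, "turn": 0.5, "jaw": -0.85}
    - {"tx": 0.05, "ty": 0.28, "tz": 0.8, "turn": 0.5, "jaw": -1}
    - {"tx": 0.05, "ty": 0.28, "tz": 0.8, "turn": 0.5, "jaw": -1}
  squeeze: 40

```text
time_s: 5.22
position: [0.4983, 0.1403, 0.1384]
tool_rot: [[0.179, 0.984, -0.008], [0.984, -0.179, 0.002], [0.001, -0.008, -1.0]]
ft_force: [-0.3, -0.7, -5.6]
grip_width: 0.004
```

Emit:
apply_moves:
  motion:
    - {"tx": 0, "ty": 0, "tz": 0, "turn": 0, "jaw": -1}
    - {"tx": 0, "ty": 0, "tz": 0, "turn": 0, "jaw": -1}
    - {"tx": 0, "ty": 0, "tz": -0.2, "turn": 0, "jaw": -1}
    - {"tx": 0, "ty": 0, "tz": -0.4, "turn": 0, "jaw": -1}
    - {"tx": 0, "ty": 0, "tz": -0.6, "turn": 0, "jaw": -1}

```text
time_s: 5.63
position: [0.4982, 0.1402, 0.1444]
tool_rot: [[0.179, 0.984, -0.008], [0.984, -0.179, 0.002], [0.001, -0.008, -1.0]]
ft_force: [0.4, 0.3, -5.9]
grip_width: 0.0043
```

Emit:
apply_moves:
  motion:
    - {"tx": 0, "ty": 0, "tz": -0.4, "turn": 0, "jaw": -1}
    - {"tx": 0, "ty": 0, "tz": -0.9, "turn": 0, "jaw": -1}
    - {"tx": 0, "ty": 0, "tz": -1.5, "turn": 0, "jaw": -1}
    - {"tx": 0, "ty": 0, "tz": -2.2, "turn": 0, "jaw": -1}
    - {"tx": 0, "ty": 0, "tz": -3, "turn": 0, "jaw": -1}

```text
time_s: 6.05
position: [0.4984, 0.1402, 0.1752]
tool_rot: [[0.179, 0.984, -0.008], [0.984, -0.179, 0.002], [0.001, -0.008, -1.0]]
ft_force: [0.7, -0.8, -5.9]
grip_width: 0.004
```

Run:
```python
from h import *
goto([.415,-.05,.281],3.5)
im,d,c=shot('side'); save('side4.png',cv2.resize(im[200:350,220:370],None,fx=3,fy=3,interpolation=3))
```

```text
at [0.4984 0.1402 0.1752] yaw -10.3 F [ 0.66 -0.84 -5.93] w 0.004 t 6.05 q6 12.8
shift cm [-20.2   -4.88 -10.55] turn -13.8
```

View pics/side4.png

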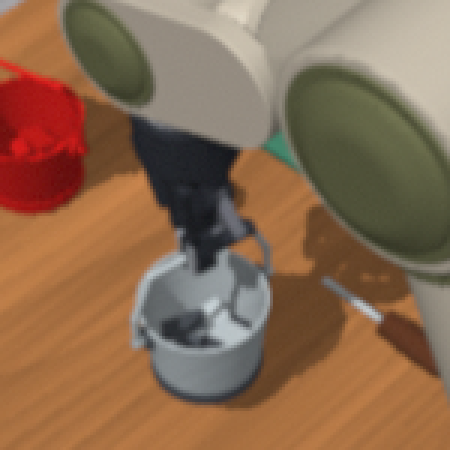

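Emit:
apply_moves:
  motion:
    - {"tx": 0, "ty": 0, "tz": -1.2, "turn": 0, "jaw": -1}
    - {"tx": 0, "ty": 0, "tz": -3.4, "turn": 0, "jaw": -1}
    - {"tx": 0, "ty": 0, "tz": -6.2, "turn": 0, "jaw": -1}
    - {"tx": 0, "ty": 0, "tz": -8.8, "turn": 0, "jaw": -1}
    - {"tx": 0, "ty": 0, "tz": -10.5, "turn": 0, "jaw": -1}

```text
time_s: 6.52
position: [0.4999, 0.14, 0.2849]
tool_rot: [[0.179, 0.984, -0.001], [0.984, -0.179, 0.002], [0.002, -0.002, -1.0]]
ft_force: [0.4, 1.3, -5.2]
grip_width: 0.0041
```

Emit:
apply_moves:
  motion:
    - {"tx": 0, "ty": 0, "tz": 0, "turn": -3, "jaw": -1}
    - {"tx": 0, "ty": 0, "tz": 0, "turn": -6, "jaw": -1}
    - {"tx": 0, "ty": 0, "tz": 0, "turn": -9, "jaw": -1}
    - {"tx": 0, "ty": 0, "tz": 0, "turn": -12, "jaw": -1}
    - {"tx": 0, "ty": 0, "tz": 0, "turn": -13.8, "jaw": -1}

```text
time_s: 6.93
position: [0.4997, 0.14, 0.2852]
tool_rot: [[-0.063, 0.998, -0.001], [0.998, 0.063, 0.002], [0.002, -0.001, -1.0]]
ft_force: [-0.8, -0.3, -6.1]
grip_width: 0.0042
```

Run:
```python
from h import *
goto([.415,-.05,.281],3.5)
im,d,c=shot('wrist'); save('wrist5.png',im)
for n in('side','scene','wrist'):
    im,d,c=shot(n); W=cloud(d,c).reshape(-1,3); rgb=im.reshape(-1,3).astype(int)
    P=W[np.isfinite(W[:,0])&(W[:,2]>.1)&(W[:,2]<.29)&(np.hypot(W[:,0]-.498,W[:,1]-.14)<.07)&(rgb.min(1)>90)]
    h=np.histogram(P[:,2],np.arange(.1,.295,.01)); print(n,len(P),h[0])
    np.save(f'/tmp/pl_{n}.npy',P)
```

```text
at [0.4997 0.14   0.2852] yaw 3.6 F [-0.79 -0.3  -6.06] w 0.0042 t 6.93 q6 -1.1
shift cm [-18.43  -9.65   0.38] turn 0.1
side 1728 [  0   0   0   0   0   2 124 344 238 219 198 176 265  26  11  12  16  29
  68]
scene 1271 [  0   0   0   0   0   0  62 122 172 187 193 199 198  16  15  18  17  21
  51]
wrist 13930 [   0    0    0    0    0    3  780 2361 1002  904 1058 1354 2925   22
   87  160  182  436 2656]
```

View pics/wrist5.png

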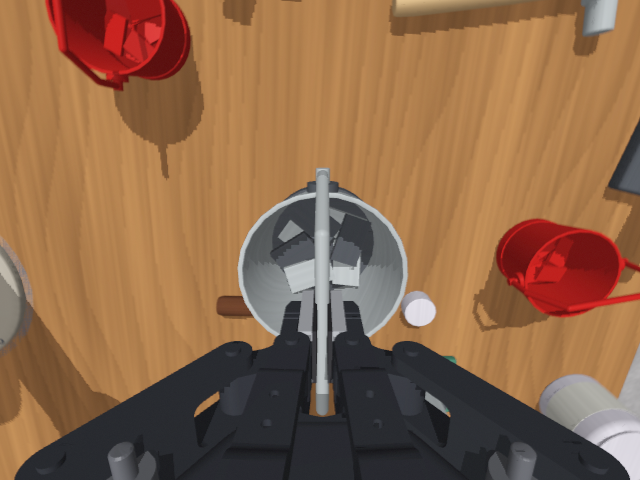

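Run:
```python
from h import *
P=np.load('/tmp/pl_wrist.npy'); 
h=np.histogram(P[:,2],np.arange(.22,.236,.001)); print('rim',h[0])
B=P[(P[:,2]>.275)&(np.abs(P[:,0]-.4997)<.006)]; print('bar top',len(B),np.percentile(B[:,2],[50,90,98]), 'x',np.median(B[:,0]))
for n in('side','scene'):
    P=np.load(f'/tmp/pl_{n}.npy'); R=P[(P[:,2]>.222)&(P[:,2]<.235)]; print(n,'rim z98',np.percentile(R[:,2],[80,90,98]))
    W=P[(P[:,2]>.155)&(P[:,2]<.225)]
    from scipy.optimize import least_squares
    f=lambda p:np.hypot(W[:,0]-p[0],W[:,1]-p[1])-(.04+.125*(W[:,2]-.15))
    r=least_squares(f,[.4997,.14],loss='soft_l1',f_scale=.002); print(r.x)
goto([.415,-.05,.281],3.5)
```

```text
rim [ 163  151  150  172  211  610 1115  336   15    2    2    1    3    2
    4]
bar top 2667 [0.28496052 0.2859602  0.28697097] x 0.49986801151651467
side rim z98 [0.22797606 0.22934645 0.2326639 ]
[0.50024279 0.14031187]
scene rim z98 [0.22733906 0.22865825 0.23237872]
[0.50039818 0.13498962]
at [0.4998 0.14   0.285 ] yaw 3.4 F [ 0.19  0.68 -5.19] w 0.0039 t 7.13 q6 -0.9
shift cm [-18.46  -9.6    0.37] turn -0.1
```

Emit:
apply_moves:
  motion:
    - {"tx": -0.28, "ty": -0.14, "tz": 0.1, "turn": 0, "jaw": -1}
    - {"tx": -0.93, "ty": -0.48, "tz": 0.1, "turn": 0, "jaw": -1}
    - {"tx": -1.94, "ty": -1.0, "tz": 0.1, "turn": 0, "jaw": -1}
    - {"tx": -3.24, "ty": -1.68, "tz": 0.2, "turn": 0, "jaw": -1}
    - {"tx": -4.6, "ty": -2.4, "tz": 0.2, "turn": 0, "jaw": -1}

```text
time_s: 7.55
position: [0.4778, 0.0915, 0.2828]
tool_rot: [[-0.059, 0.998, -0.002], [0.998, 0.059, 0.002], [0.002, -0.002, -1.0]]
ft_force: [-0.1, -0.2, -6.6]
grip_width: 0.0045
```

Emit:
apply_moves:
  motion:
    - {"tx": -1.5, "ty": -0.77, "tz": 0, "turn": 0, "jaw": -1}
    - {"tx": -3.05, "ty": -1.58, "tz": 0.1, "turn": 0, "jaw": -1}
    - {"tx": -4.6, "ty": -2.4, "tz": 0.1, "turn": 0, "jaw": -1}
    - {"tx": -6.2, "ty": -3.2, "tz": 0.2, "turn": 0, "jaw": -1}
    - {"tx": -7.8, "ty": -4.0, "tz": 0.2, "turn": 0, "jaw": -1}

```text
time_s: 7.97
position: [0.4414, 0.0099, 0.2807]
tool_rot: [[-0.059, 0.998, -0.002], [0.998, 0.059, 0.002], [0.002, -0.002, -1.0]]
ft_force: [-1.1, -0.7, -5.6]
grip_width: 0.0039
```

Emit:
apply_moves:
  motion:
    - {"tx": -1.5, "ty": -0.77, "tz": 0, "turn": 0, "jaw": -1}
    - {"tx": -2.9, "ty": -1.5, "tz": 0.1, "turn": 0, "jaw": -1}
    - {"tx": -4.15, "ty": -2.15, "tz": 0.1, "turn": 0, "jaw": -1}
    - {"tx": -5.2, "ty": -2.7, "tz": 0.1, "turn": 0, "jaw": -1}
    - {"tx": -6.1, "ty": -3.2, "tz": 0.1, "turn": 0, "jaw": -1}

```text
time_s: 8.38
position: [0.412, -0.0542, 0.2798]
tool_rot: [[-0.057, 0.998, -0.002], [0.998, 0.057, 0.001], [0.001, -0.002, -1.0]]
ft_force: [0.9, 0.1, -5.6]
grip_width: 0.0041
```

```bash
sed -i "s#^q=np.load('/tmp/pr.npy')#import sys; q=np.load('/tmp/'+sys.argv[1])#" stand.py
python3 - <<'E'
from h import *
goto([.4157,-.129,.280],3.5)
im,d,c=shot('wrist'); save('wrist6.png',im)
W=cloud(d,c).reshape(-1,3); rgb=im.reshape(-1,3).astype(int)
q=W[np.isfinite(W[:,0])&(W[:,2]>.215)&(W[:,2]<.3)&(W[:,0]>.44)&(W[:,0]<.63)&(W[:,1]<-.07)&(W[:,1]>-.19)&(rgb.max(1)-rgb.min(1)<30)]
print(len(q),q.min(0),q.max(0)); np.save('/tmp/pr_w.npy',q)
E
for f in pr_scene pr_side pr_w; do python3 stand.py $f.npy; done
```

```text
at [ 0.412  -0.0542  0.2798] yaw 3.3 F [ 0.9   0.13 -5.59] w 0.0041 t 8.38 q6 -27.2
shift cm [-7.49 -0.06 -0.03] turn -0.2
3356 [ 0.44065092 -0.14570149  0.21502777] [ 0.59098221 -0.07022424  0.27198612]
seat 0.4897361952678029 -0.1294374814402496 0.24529498254210108 yaw 2.4788614564320297 res 0.0014458682259200885 column 0.6645724383883109 -0.12186859172599113
seat 0.48385974674095483 -0.12210911724646907 0.24355099598120142 yaw 2.030340127542217 res 0.0013806595265092158 column 0.6587498828596312 -0.11590909398918672
seat 0.46836457759792893 -0.11826237110572518 0.24007192857200044 yaw -0.7768623039667611 res 0.0028555711761031745 column 0.643348491739886 -0.1206350892854072
```

Emit:
apply_moves:
  motion:
    - {"tx": -0.6, "ty": 0, "tz": 0, "turn": 0, "jaw": -1}
    - {"tx": -2, "ty": 0, "tz": 0, "turn": 0, "jaw": -1}
    - {"tx": -4, "ty": 0, "tz": 0, "turn": 0, "jaw": -1}
    - {"tx": -6, "ty": 0, "tz": 0, "turn": 0, "jaw": -1}
    - {"tx": -7.1, "ty": 0, "tz": 0, "turn": 0, "jaw": -1}

```text
time_s: 8.85
position: [0.4157, -0.1279, 0.2798]
tool_rot: [[-0.056, 0.998, -0.002], [0.998, 0.056, -0.001], [-0.001, -0.002, -1.0]]
ft_force: [0.7, -1.0, -5.6]
grip_width: 0.0044
```

```bash
python3 - <<'E'
from h import *
goto([.4157,-.1255,.280],2.5)
im,d,c=shot('wrist'); save('wrist7.png',im)
W=cloud(d,c).reshape(-1,3); rgb=im.reshape(-1,3).astype(int)
q=W[np.isfinite(W[:,0])&(W[:,2]>.226)&(W[:,2]<.3)&(W[:,0]>.445)&(W[:,0]<.6)&(W[:,1]<-.07)&(W[:,1]>-.19)&(rgb.max(1)-rgb.min(1)<30)&(rgb.min(1)>90)]
print(len(q),q.min(0),q.max(0)); np.save('/tmp/pr_w.npy',q)
s=telemetry.observe(); x=np.array(s['position'])
B=W[np.isfinite(W[:,0])&(W[:,2]>x[2]-.02)&(W[:,2]<x[2]+.02)&(np.abs(W[:,1]-x[1])<.06)&(np.abs(W[:,0]-x[0])<.012)&(rgb.min(1)>120)]
print('bar',len(B),B[:,1].min(),B[:,1].max(),np.median(B[:,0]),np.percentile(B[:,2],90))
E
python3 stand.py pr_w.npy
```

```text
at [ 0.4157 -0.1279  0.2798] yaw 3.2 F [ 0.74 -1.05 -5.59] w 0.0044 t 8.85 q6 -35.9
shift cm [ 0.24  0.02 -0.02] turn 0.7
7141 [ 0.4501697  -0.15820849  0.23408028] [ 0.56879596 -0.08593355  0.27233978]
bar 3563 -0.17327846456624196 -0.07761206116486112 0.4155831421536931 0.29138630195047815
seat 0.48345327163963686 -0.12378694750710915 0.2423441942542376 yaw 2.908349362930417 res 0.000786142395909033 column 0.6582278670862913 -0.1149077140684454
```

View pics/wrist7.png

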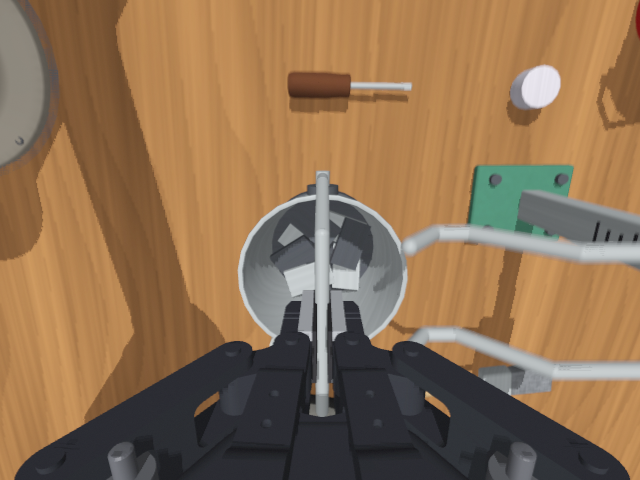

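The wrist fit of the prongs is tight (0.8 mm): seat at (0.4835, −0.1238, 0.2423), yaw 2.9°. The bar is level and already lined up, so I'll go in over the tips.

Emit:
apply_moves:
  motion:
    - {"tx": 0, "ty": 0.2, "tz": 0, "turn": 0, "jaw": -1}
    - {"tx": 0, "ty": 0.7, "tz": 0, "turn": 0, "jaw": -1}
    - {"tx": 0, "ty": 1.5, "tz": 0, "turn": 0, "jaw": -1}
    - {"tx": 0, "ty": 2.4, "tz": 0, "turn": 0, "jaw": -1}
    - {"tx": 0, "ty": 3.3, "tz": 0, "turn": 0, "jaw": -1}

```text
time_s: 9.32
position: [0.45, -0.1264, 0.2796]
tool_rot: [[-0.056, 0.998, -0.002], [0.998, 0.056, -0.001], [-0.001, -0.002, -1.0]]
ft_force: [0.2, 0.5, -5.5]
grip_width: 0.0042
```

Emit:
apply_moves:
  motion:
    - {"tx": 0, "ty": 0.9, "tz": 0, "turn": 0, "jaw": -1}
    - {"tx": 0, "ty": 1.8, "tz": 0, "turn": 0, "jaw": -1}
    - {"tx": 0, "ty": 2.6, "tz": 0, "turn": 0, "jaw": -1}
    - {"tx": 0, "ty": 3.2, "tz": 0, "turn": 0, "jaw": -1}
    - {"tx": 0, "ty": 3.5, "tz": 0, "turn": 0, "jaw": -1}

```text
time_s: 9.73
position: [0.4858, -0.1243, 0.2794]
tool_rot: [[-0.056, 0.998, -0.002], [0.998, 0.056, -0.001], [-0.001, -0.002, -1.0]]
ft_force: [0.4, 0.5, -5.4]
grip_width: 0.0041
```

Emit:
apply_moves:
  motion:
    - {"tx": 0, "ty": 0, "tz": 0, "turn": 0, "jaw": -1}
    - {"tx": 0, "ty": 0, "tz": 0, "turn": 0, "jaw": -1}
    - {"tx": 0, "ty": 0, "tz": 0, "turn": 0, "jaw": -1}

```text
time_s: 9.98
position: [0.4855, -0.1243, 0.2793]
tool_rot: [[-0.056, 0.998, -0.002], [0.998, 0.056, -0.001], [-0.001, -0.002, -1.0]]
ft_force: [-0.0, -0.4, -5.8]
grip_width: 0.0042
```

```bash
cat > chk.py <<'E'
from h import *
import sys
s=telemetry.observe(); x=np.array(s['position'])
im,d,c=shot('wrist'); save(sys.argv[1],im)
W=cloud(d,c).reshape(-1,3); rgb=im.reshape(-1,3).astype(int)
q=W[np.isfinite(W[:,0])&(W[:,2]>.16)&(W[:,2]<.3)&(W[:,0]>x[0]+.045)&(W[:,0]<.58)&(W[:,1]<-.07)&(W[:,1]>-.19)&(rgb.max(1)-rgb.min(1)<30)&(rgb.min(1)>90)]
q=q[q[:,2]>x[2]-.05]; Y=(q[:,1]+.1238)-(q[:,0]-.4835)*.0507
q=q[np.abs(np.abs(Y)-.03)<.008]; Y=(q[:,1]+.1238)-(q[:,0]-.4835)*.0507
F=q[(q[:,0]>.54)]; print('prong straight part top z',np.median(F[:,2]) if len(F) else None,len(F),'mean Y of +/-',Y[Y>0].mean(),Y[Y<0].mean())
goto([.4835,-.1245,.246],2.9)
E
python3 chk.py wrist8.png
```

```text
prong straight part top z 0.2697617265477854 2798 mean Y of +/- 0.031510776649305156 -0.027332088117366687
at [ 0.4855 -0.1244  0.2794] yaw 3.2 F [-0.63  0.19 -5.82] w 0.0042 t 10.03 q6 -31.1
shift cm [-0.   -0.19  3.34] turn 0.3
```

Emit:
apply_moves:
  motion:
    - {"tx": 0, "ty": -0.1, "tz": 0.4, "turn": 0, "jaw": -1}
    - {"tx": 0, "ty": -0.2, "tz": 1.1, "turn": 0, "jaw": -1}
    - {"tx": 0, "ty": -0.2, "tz": 1.8, "turn": 0, "jaw": -1}
    - {"tx": 0, "ty": -0.2, "tz": 2.4, "turn": 0, "jaw": -1}
    - {"tx": 0, "ty": -0.2, "tz": 2.8, "turn": 0, "jaw": -1}

```text
time_s: 10.45
position: [0.4831, -0.1244, 0.2502]
tool_rot: [[-0.056, 0.998, -0.003], [0.998, 0.056, -0.0], [0.0, -0.003, -1.0]]
ft_force: [-0.2, -0.2, -6.7]
grip_width: 0.0043
```

Emit:
apply_moves:
  motion:
    - {"tx": 0, "ty": 0, "tz": 0.2, "turn": 0, "jaw": -1}
    - {"tx": 0, "ty": 0, "tz": 0.4, "turn": 0, "jaw": -1}
    - {"tx": 0, "ty": 0, "tz": 0.65, "turn": 0, "jaw": -1}
    - {"tx": 0, "ty": 0, "tz": 0.9, "turn": 0, "jaw": -1}
    - {"tx": 0, "ty": 0, "tz": 1.15, "turn": 0, "jaw": -1}

```text
time_s: 10.87
position: [0.4832, -0.1244, 0.2387]
tool_rot: [[-0.056, 0.998, -0.003], [0.998, 0.056, -0.0], [-0.0, -0.003, -1.0]]
ft_force: [-0.5, -0.1, -4.7]
grip_width: 0.0041
```

Emit:
apply_moves:
  motion:
    - {"tx": 0, "ty": 0, "tz": 0.25, "turn": 0, "jaw": -1}
    - {"tx": 0, "ty": 0, "tz": 0.5, "turn": 0, "jaw": -1}
    - {"tx": 0, "ty": 0, "tz": 0.75, "turn": 0, "jaw": -1}
    - {"tx": 0, "ty": 0, "tz": 1.0, "turn": 0, "jaw": -1}
    - {"tx": 0, "ty": 0, "tz": 1.2, "turn": 0, "jaw": -1}

```text
time_s: 11.28
position: [0.4832, -0.1244, 0.2266]
tool_rot: [[-0.056, 0.998, -0.003], [0.998, 0.056, -0.0], [-0.0, -0.003, -1.0]]
ft_force: [-0.3, -0.6, -3.7]
grip_width: 0.0041
```

```bash
python3 chk.py wrist9.png
python3 - <<'E'
from h import *
f=[telemetry.observe()['ft_force']]
for _ in range(6): get_image('side'); f.append(telemetry.observe()['ft_force'])
print(np.mean(f,0),np.std(f,0)/7**.5)
E
```

```text
prong straight part top z 0.2523748378918923 3326 mean Y of +/- 0.031765957577214766 -0.026002862703442316
at [ 0.4831 -0.1244  0.2262] yaw 3.2 F [ 0.24  0.53 -4.27] w 0.0042 t 11.33 q6 -31.2
shift cm [-0.01  0.03 -1.98] turn 0.3
[ 0.11716752 -0.11792641 -3.62174805] [0.16368909 0.19374331 0.13401295]
```

View pics/wrist9.png

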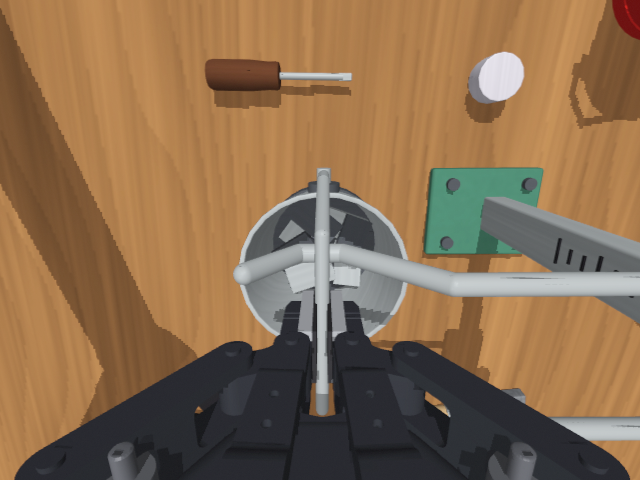

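The bar is in the low seat with the hook sunk about 17 mm and 3.6 N left on the arm. I'll keep easing it down.

Emit:
apply_moves:
  motion:
    - {"tx": 0, "ty": 0, "tz": 0.25, "turn": 0, "jaw": -1}
    - {"tx": 0, "ty": 0, "tz": 0.5, "turn": 0, "jaw": -1}
    - {"tx": 0, "ty": 0, "tz": 0.75, "turn": 0, "jaw": -1}
    - {"tx": 0, "ty": 0, "tz": 1.0, "turn": 0, "jaw": -1}
    - {"tx": 0, "ty": 0, "tz": 1.25, "turn": 0, "jaw": -1}

```text
time_s: 12.05
position: [0.4833, -0.1245, 0.2142]
tool_rot: [[-0.056, 0.998, -0.002], [0.998, 0.056, -0.001], [-0.0, -0.002, -1.0]]
ft_force: [1.1, 0.5, -2.2]
grip_width: 0.0042
```

Emit:
apply_moves:
  motion:
    - {"tx": 0, "ty": 0, "tz": 0.25, "turn": 0, "jaw": -1}
    - {"tx": 0, "ty": 0, "tz": 0.5, "turn": 0, "jaw": -1}
    - {"tx": 0, "ty": 0, "tz": 0.75, "turn": 0, "jaw": -1}
    - {"tx": 0, "ty": 0, "tz": 1.0, "turn": 0, "jaw": -1}
    - {"tx": 0, "ty": 0, "tz": 1.25, "turn": 0, "jaw": -1}

```text
time_s: 12.47
position: [0.4833, -0.1245, 0.2015]
tool_rot: [[-0.056, 0.998, -0.002], [0.998, 0.056, -0.001], [-0.001, -0.002, -1.0]]
ft_force: [-0.2, 0.3, -1.1]
grip_width: 0.004
```

```bash
cat > fz.py <<'E'
from h import *
f=[telemetry.observe()['ft_force']]
for _ in range(14): get_image('side'); f.append(telemetry.observe()['ft_force'])
print('F',np.mean(f,0),np.std(f,0)/len(f)**.5)
E
python3 chk.py wrist10.png; python3 fz.py
```

```text
prong straight part top z 0.22748931734511055 3310 mean Y of +/- 0.031780855965671935 -0.025938141961035038
at [ 0.4832 -0.1245  0.2011] yaw 3.2 F [ 0.83 -0.45 -1.83] w 0.0038 t 12.52 q6 -31.2
shift cm [-0.01  0.02 -4.49] turn 0.3
F [ 0.11574941  0.56039279 -0.97321789] [0.11379442 0.1466162  0.12474831]
```

Emit:
apply_moves:
  motion:
    - {"tx": 0, "ty": 0, "tz": 0.2, "turn": 0, "jaw": -1}
    - {"tx": 0, "ty": 0, "tz": 0.4, "turn": 0, "jaw": -1}
    - {"tx": 0, "ty": 0, "tz": 0.6, "turn": 0, "jaw": -1}
    - {"tx": 0, "ty": 0, "tz": 0.8, "turn": 0, "jaw": -1}
    - {"tx": 0, "ty": 0, "tz": 0.9, "turn": 0, "jaw": -1}
  squeeze: 20

```text
time_s: 13.63
position: [0.4833, -0.1245, 0.1924]
tool_rot: [[-0.056, 0.998, -0.002], [0.998, 0.056, -0.001], [-0.0, -0.002, -1.0]]
ft_force: [-0.1, 0.4, -0.7]
grip_width: 0.0041
```

```bash
python3 chk.py wrist11.png; python3 fz.py; python3 fz.py
```

```text
prong straight part top z 0.21838643798267926 3340 mean Y of +/- 0.03176462704618768 -0.02596128772287675
at [ 0.4832 -0.1245  0.1923] yaw 3.2 F [ 0.1  -0.26 -0.36] w 0.0041 t 13.68 q6 -31.2
shift cm [-0.01  0.01 -5.37] turn 0.3
F [0.13951474 0.56042948 0.02363625] [0.11235994 0.11573893 0.1045108 ]
F [0.27991292 0.63585581 0.10475552] [0.15803758 0.13149503 0.09913064]
```

Arm force is about 0.06 ± 0.07 N, so the spring carries everything. I'll open gently.

Emit:
apply_moves:
  motion:
    - {"tx": 0, "ty": 0, "tz": 0, "turn": 0, "jaw": -0.85}
    - {"tx": 0, "ty": 0, "tz": 0, "turn": 0, "jaw": -0.75}
    - {"tx": 0, "ty": 0, "tz": 0, "turn": 0, "jaw": -0.65}
    - {"tx": 0, "ty": 0, "tz": 0, "turn": 0, "jaw": -0.55}
    - {"tx": 0, "ty": 0, "tz": 0, "turn": 0, "jaw": -0.55}

```text
time_s: 15.5
position: [0.4832, -0.1245, 0.1927]
tool_rot: [[-0.056, 0.998, -0.002], [0.998, 0.056, -0.001], [-0.001, -0.002, -1.0]]
ft_force: [-0.9, -0.0, 0.7]
grip_width: 0.0194
```

```bash
for i in 12 13 14; do python3 chk.py wrist$i.png; done; python3 fz.py
```

```text
prong straight part top z 0.21887280407454063 3281 mean Y of +/- 0.03173368769179431 -0.025698133210436534
at [ 0.4832 -0.1245  0.1927] yaw 3.2 F [-0.17 -0.59  0.76] w 0.019 t 15.55 q6 -31.2
shift cm [-0.    0.02 -5.33] turn 0.3
prong straight part top z 0.2188409025765786 3263 mean Y of +/- 0.031730539836348284 -0.025714445682481785
at [ 0.4832 -0.1245  0.1927] yaw 3.2 F [-0.47 -0.47  0.25] w 0.0193 t 15.6 q6 -31.2
shift cm [-0.    0.01 -5.33] turn 0.3
prong straight part top z 0.2188520220757341 3272 mean Y of +/- 0.03172289003905189 -0.025785254591255025
at [ 0.4832 -0.1245  0.1927] yaw 3.2 F [ 0.03 -0.64  0.68] w 0.0188 t 15.65 q6 -31.2
shift cm [-0.    0.01 -5.33] turn 0.3
F [-0.0816073  -0.10077323  0.07063436] [0.11994014 0.12594004 0.15298089]
```

View pics/wrist14.png

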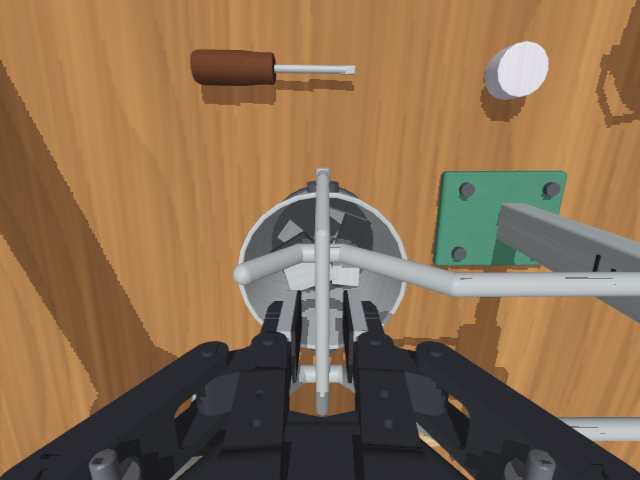

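The wire is free with clear gaps to both pads, and the hook holds steady at about 51 mm sunk. I'll withdraw straight up.

Emit:
apply_moves:
  motion:
    - {"tx": 0, "ty": 0, "tz": -0.5, "turn": 0, "jaw": -0.55}
    - {"tx": 0, "ty": 0, "tz": -1.3, "turn": 0, "jaw": -0.55}
    - {"tx": 0, "ty": 0, "tz": -2.3, "turn": 0, "jaw": -0.55}
    - {"tx": 0, "ty": 0, "tz": -3.5, "turn": 0, "jaw": -0.55}
    - {"tx": 0, "ty": 0, "tz": -4.8, "turn": 0, "jaw": -0.55}

```text
time_s: 16.77
position: [0.4833, -0.1244, 0.2418]
tool_rot: [[-0.056, 0.998, -0.002], [0.998, 0.056, -0.001], [-0.001, -0.002, -1.0]]
ft_force: [-0.2, -0.5, -0.3]
grip_width: 0.0193
```

Emit:
apply_moves:
  motion:
    - {"tx": 0, "ty": 0, "tz": -1.5, "turn": 0, "jaw": -0.55}
    - {"tx": 0, "ty": 0, "tz": -3.5, "turn": 0, "jaw": -0.55}
    - {"tx": 0, "ty": 0, "tz": -6, "turn": 0, "jaw": -0.55}
    - {"tx": 0, "ty": 0, "tz": -8, "turn": 0, "jaw": -0.55}
    - {"tx": 0, "ty": 0, "tz": -9, "turn": 0, "jaw": -0.55}

```text
time_s: 17.18
position: [0.4838, -0.1245, 0.3354]
tool_rot: [[-0.056, 0.998, 0.002], [0.998, 0.056, -0.003], [-0.003, 0.002, -1.0]]
ft_force: [-0.1, 0.4, -0.3]
grip_width: 0.0195
```

```bash
python3 fz.py
python3 - <<'E'
from h import *
goto([.4832,-.1245,.33])
ims=[shot('side')[0]]
a=[]
for n in('side','scene','wrist'):
    im,d,c=shot(n); save(n+'_end.png',im)
    W=cloud(d,c); q=proj([[.4835,-.1238,.1915],[.4835,-.1238,.095]],c); print(n,q.round())
    if n!='wrist': u,v=q.mean(0).astype(int); a.append(cv2.resize(im[max(v-70,0):v+70,max(u-60,0):u+80],(392,392),interpolation=3))
    else:
        P=W.reshape(-1,3); P=P[np.isfinite(P[:,0])]
        b=P[(np.abs(P[:,0]-.4835)<.02)&(np.abs(P[:,1]+.1235)<.055)&(P[:,2]>.187)&(P[:,2]<.2)]; print('bar pts',len(b),np.median(b,0),b.min(0),b.max(0))
        r=P[(np.hypot(P[:,0]-.4835,P[:,1]+.1235)<.056)&(np.abs(P[:,2]-.135)<.006)]; print('rim',len(r),r.mean(0),r.max(0),r.min(0))
save('end.png',np.hstack(a)); 
for i in range(3):
    im=get_image('side')[0]; print('frame diff',np.abs(im.astype(int)-ims[0]).max())
E
```

```text
F [ 0.07242906 -0.0125034   0.10226338] [0.14058942 0.15192587 0.10755116]
at [ 0.4835 -0.1244  0.3317] yaw 3.2 F [ 0.4  -0.5   0.39] w 0.0189 t 17.88 q6 -31.2
shift cm [-0.01 -0.03  0.17] turn 0
side [[372. 218.]
 [370. 246.]]
scene [[263. 244.]
 [265. 274.]]
wrist [[322. 234.]
 [322. 209.]]
bar pts 1499 [ 0.48361245 -0.11693445  0.19251179] [ 0.46353808 -0.16985404  0.18700194] [ 0.50346985 -0.08001304  0.19999403]
rim 1062 [ 0.48164509 -0.12299765  0.13330231] [ 0.53305112 -0.07273449  0.13684729] [ 0.43418193 -0.1794057   0.12900827]
frame diff 21
frame diff 19
frame diff 20
```

View pics/end.png

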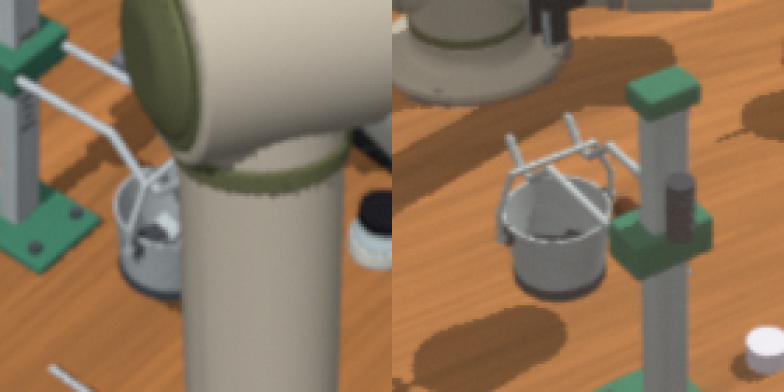

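The pail hangs level and centred across both prongs, the gripper is 140 mm above it, and no force is left on the arm.

```bash
python3 -c "
from rig import close_job
print(close_job())"
```

```text
the job is handed in; nothing more can be done
None
```

The pail is hanging by its bail in the low seat of both prongs, and the job is handed in. No verdict was reported.

**What I did:** The folded bail's bar sat about 92 mm above the table, above the rim, so a vertical tool could reach it without tilting. I caged the bar loosely between the half-closed jaws and swung it upright with the pail still standing. Then I gripped it at the middle, lifted the pail (about 5.8 N) and brought it in over the tips. I lowered it at about 30 mm/s until the force on the arm was about 0.06 N, opened the jaws gently and withdrew straight up.

**Last checks:**
- **Seat:** the bar lay within about 2 mm of the seat point, along and across the prongs. The hook had sunk about 51 mm and did not move over three pictures after release.
- **Pail:** it hung level and clear of the table in the last views, with no force left on the arm at the end.
- **Stillness:** frame-to-frame differences were small, at most 21 grey levels, which I took as image noise.
- **Disagreement:** the scene camera put the pail about 5 mm and the prongs about 7 mm to the right of where the side camera had them. I went by the wrist camera, which matched the arm's own position and the 242 mm seat height.
- **Not measured:** hook speed was not read directly, and I did not re-measure the other objects; the arm reported no unexpected contact.

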